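# Bring a bench mould press down: coarse knob to touch, fine knob to press

## Task

Bring the bench press down on the lid of the wooden mould. Turn the large lower knob clockwise until the foot just touches the lid, without pressing with that knob; then turn the small knob on top of it clockwise by about a sixth of a turn (60 degrees) so that the sprung foot presses the lid gently, and let go. Never press hard, and leave the things lying around alone.

Things in the scene. Friction and masses are not known exactly. Their poses are not given: they have to be found in the camera images.
- press: grey bench press, bolted down, origin on the table under the common vertical axis of its two knobs. Base plate 130 x 290 x 18 mm (its own x from -65 to 65, y from -60 to 230), a column 76 x 80 mm up to 130 mm high centred on the knob axis, and on the column's +y side an arm (everything on it below 127 mm) that carries a 20 mm steel ram with a 44 mm round sprung foot, 150 mm from the knob axis along the press's own +y, straight above the mould
- coarse_top (a point): centre of the top face of the coarse knob, the large lower one: a fluted black round knob, diameter 54 mm (57 over the flutes), 24 mm high, axis vertical. Its top stands 166 mm above the table less 3 mm per rad of joint fine (the fine drive lowers the coarse knob and the arm together), its underside at least 9 mm above the column's top at the start. Friction about 0.5 N m
- fine_top (a point): centre of the top face of the fine knob, 197 mm above the table, on the same axis: a knurled steel round knob, diameter 24 mm, 28 mm high (169 to 197 mm above the table, it stays at that height), its underside 3 mm above the coarse knob's top, plus 3 mm per rad of joint fine. Friction about 0.14 N m
- coarse (a joint): angle of the coarse knob, 0 to 3.4 rad, grows clockwise seen from above; each rad lowers the foot by 12 mm. It turns by itself, without the fine knob, and stays where it is left. Starts between 0 and 0.7; the foot meets the lid 0.5 to 2.3 rad later
- fine (a joint): angle of the fine knob, 0 to 2.8 rad, grows clockwise seen from above; each rad lowers the foot by 3 mm. It turns by itself, without the coarse knob, and stays where it is left. Starts between 0.2 and 0.9
- fine_mark (a point): end of the dark index line on the top of the fine knob, 11 mm from the axis; it goes round with the knob
- ram: steel ram, diameter 20 mm, that either knob lowers; origin on its axis at the level of the foot's underside when the foot hangs free. That level is 85 mm above the table less 12 mm per rad of coarse and 3 mm per rad of fine. The foot under it is sprung: from first touch on it pushes back 5 N for every mm the ram goes farther (travel 10 mm), so the load adds 0.06 N m per mm to the coarse knob's torque and 0.015 N m per mm to the fine knob's
- mould: wooden mould frame 104 x 94 x 36 mm, fixed on the press bed under the foot, its origin at the centre of its underside, its top 54 mm above the table. A loose wooden lid, 76 x 66 x 18 mm, lies in it on the filling and stands proud of the frame by 4 to 14 mm; how far depends on the filling, is not reported and must be felt for
- basin: brass-coloured metal bowl, 190 mm across, 85 mm high, loose bystander; origin at the centre of its underside
- scraper: spatula with a wooden handle, 280 mm long, lying on the table along its own x, loose bystander; origin at mid-length
- template: thin flat wooden frame 110 x 130 x 10 mm lying on the table, loose bystander; origin at its centre
- tin: plain steel can, diameter 70 mm, 110 mm high, loose bystander; origin at the centre of its underside

How it is judged:
By the outcome, as a careful person would: the job done as asked, in the order asked, and still so for the second after the job is handed in, with the robot touching nothing.
It also fails if it takes over 58 s, if anything falls off the work surface, if the arm or the gripper's body presses on something with over 40 N, if the wrist force passes 120 N, or if a joint passes its speed limit or range.

## Robot

A 6-joint arm with a two-finger parallel gripper is mounted at the origin on the work surface. World frame = base frame: x ahead of the robot, y to its left, z up, the work surface at z = 0. Lengths are in mm, angles in rad, forces in N, time in s.
With the tool pointing down it reaches from about 350 to 775 mm from the base axis. Payload 7.3 kg.
Tool frame: the origin (TCP) lies at the very end of the fingers, on their centre line; the grasp point (between the pads) lies 19 mm behind it; z points along the fingers, y is the line along which they close (so a half turn about z gives the same grasp; the last joint's range is limited). The gripper opens to 92 mm and grips with 3 to 60 N. Pads are 19 mm wide; open, the fingers measure 130 mm over their backs; the gripper's body (75 mm by 190 mm) begins 47 mm behind the grasp point.
Start: joints at [1.045, 0.342, 1.524, -0, 1.275, -0.146], TCP at [194.623, 487.613, 226.741] pointing down, gripper open.
Joint ranges: [-2.53, 2.53], [-0.77, 2.02], [0.04, 2.7], [-1, 4.14], [0.28, 2.66], [-3.11, 3.11]. Speed limits (rad/s): [2.57, 2.57, 3.14, 3.14, 3.14, 3.14].

## Interface

Orientations are given as [roll, pitch, yaw] about the fixed x, y, z axes, in that order (R = Rz(yaw) Ry(pitch) Rx(roll)).
In Python, from plant import * gives the robot as it stands.
- The arm moves only by the tool arm_command, never from a script. Its arguments are lists of equal length, an entry for each row: "gripper": the finger opening in mm, from 0 to 91.8; "dp": the shift along the tool's x, y, z in units of 25 mm (1.0 is 25 mm), a list of three; "twist": the turn about the tool's z in units of 5 degrees (1.0 is 5 degrees). A call has exactly 5 rows; each row shifts and turns the commanded pose from where the row before left it, along the tool's axes as they then stand; what a row does not reach is not made up. A row lasts 1/8 s, in which the tool goes at most 62.5 mm and 10.7 degrees, less where a joint would pass 70% of its speed; a pose out of reach is approached as far as the arm can. A call is refused whole if a number of a shift passes 1 or a number of a turn 1, either way. A call with a gripper value outside its range is refused whole. The fingers move at their own pace and stop on an object; the grip force is fixed at half the most. Time passes only in rows, so rows that do not move let the fingers close, or fill a call up. It gives the time, the measured TCP pose, the force, the opening and the grip force at its end, in the units of the state.
- get_obs(): the state, without advancing time (a new reading comes with each control period).
- capture(name): name is "scene" or "side" or "wrist"; returns the picture (480x640x3 uint8, red, green, blue); there is no depth.
- get_calibration(name): a dict with "mtx" (3x3 intrinsics, pixels), "position" and "attitude" of the camera in the world; the wrist camera has in their place "mount" (4x4, takes a point from camera to tool coordinates, whose origin is the TCP and whose axes are the flange's). Camera axes: x right, y down, z forward; pixel columns grow to the right and rows downward; lengths in mm; the calibration is good to about 2 mm. A picture is of the moment at which its call begins: read the wrist's pose just before it. get_calibration takes no time and is no camera call.
- close_job(): hands the job in; it is judged then, once.
The state is a dict: "time": time; "joint_positions": joint angles; "dq": joint speeds; "tau": joint torques, N m; "tool_pos": TCP position; "tcp_rot": TCP orientation; "contact_force": force on the tool from outside, world axes, zero at the start; "moment": the same for the moment, N m; "grip_width": finger opening in mm; "finger_force": force on a finger pad.
Only numpy, scipy, OpenCV 4.12 (cv2) and the standard library are available. Lean on these libraries where they do the work, as an engineer would, in place of code of your own. Each camera call takes 0.05 s, during which the arm holds its last target. There are 200 camera calls.

## Working session

There is one attempt and no reset: what is moved stays moved. The work goes in short steps, Python scripts to look and compute and a tool call to move; the robot and the scene stay as the last step left them, time stands still between calls to the robot, and variables do not carry over. Pictures are saved under pics/ and viewed, at most 10 in all, crops included, and the job is handed in when it is done.

Besides the shell and the picture viewer there is one more tool, called after "Request:" as name(argument=value, ...) on one line, values as JSON. arm_command: Moves the arm, as the interface text tells. Its arguments: {"type":"object","properties":{"gripper":{"type":"array"},"dp":{"type":"array"},"twist":{"type":"array"}},"required":["gripper","dp","twist"]}

```bash
mkdir -p pics; ls; cat > h.py <<'E'
from plant import *
import numpy as np, cv2
from scipy.spatial.transform import Rotation as R
def snap(n,f):
    im=capture(n); cv2.imwrite('pics/'+f,cv2.cvtColor(im,cv2.COLOR_RGB2BGR)); return im
E
python3 - <<'E'
from h import *
o=get_obs();print({k:np.round(v,3) for k,v in o.items()})
for n in("scene","side","wrist"): print(n,get_calibration(n))
a=snap("scene","s1.png");b=snap("side","d1.png")
E
```

```text
pics
{'time': np.float64(0.0), 'joint_positions': array([ 1.045,  0.343,  1.525,  0.   ,  1.275, -0.146]), 'dq': array([-0.001,  0.001, -0.001,  0.001, -0.002,  0.001]), 'tau': array([ 1.0000e-03, -4.3123e+01, -2.4423e+01,  7.2000e-02,  5.6000e-02,
       -0.0000e+00]), 'tool_pos': array([194.409, 487.247, 226.089]), 'tcp_rot': array([-3.14 , -0.   ,  2.762]), 'contact_force': array([ 0.536,  0.568, -0.064]), 'moment': array([-0.029,  0.032,  0.01 ]), 'finger_force': np.float64(0.0), 'grip_width': np.float64(92.041)}
scene {'mtx': array([[607.70560584,   0.        , 315.25468474],
       [  0.        , 607.70560584, 243.19425414],
       [  0.        ,   0.        ,   1.        ]]), 'position': array([1640.34627651, -143.66065498, 1066.01459483]), 'attitude': array([-2.25912039, -0.01604318,  1.4301854 ])}
side {'mtx': array([[521.850654  ,   0.        , 318.77413491],
       [  0.        , 521.850654  , 240.06012861],
       [  0.        ,   0.        ,   1.        ]]), 'position': array([  46.85090857, -672.28140901,  832.08872917]), 'attitude': array([-2.26123954,  0.01209502, -0.65747824])}
wrist {'mtx': array([[353.72669117,   0.        , 325.22950144],
       [  0.        , 353.72669117, 243.79528492],
       [  0.        ,   0.        ,   1.        ]]), 'mount': array([[ 2.40529719e-04, -9.68259329e-01, -2.49947624e-01,
         6.71428113e+01],
       [ 9.99999529e-01, -2.24839882e-06,  9.71029989e-04,
        -4.90933754e-01],
       [-9.40770827e-04, -2.49947740e-01,  9.68258872e-01,
        -1.58603875e+02],
       [ 0.00000000e+00,  0.00000000e+00,  0.00000000e+00,
         1.00000000e+00]])}
```

View pics/s1.png

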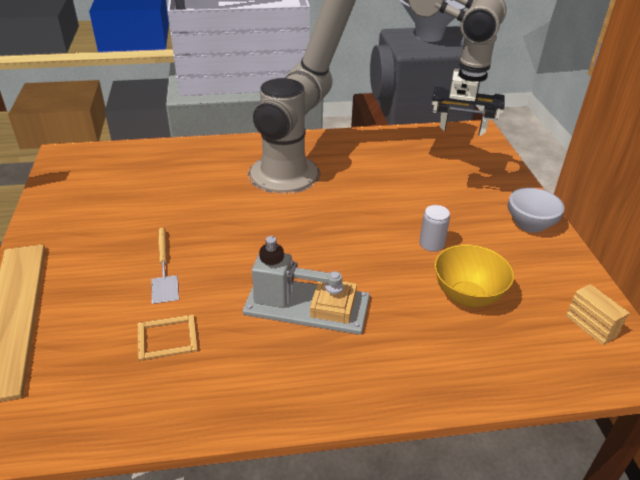

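View pics/d1.png

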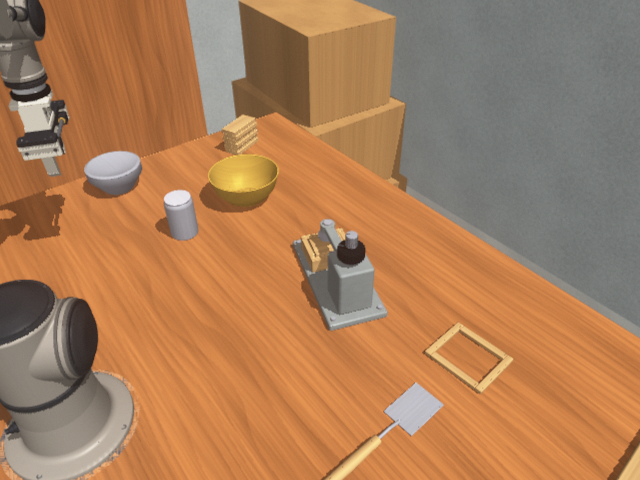

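The scene view shows the fine knob's top at about (271,239), the coarse knob at (271,254) and the ram top at (334,278). In the side view they are at (351,235), (351,251) and (328,225). Nothing stands close to the knobs.

```bash
cat >> h.py <<'E'
def ray(n,px,z):
    c=get_calibration(n); 
    if n=="wrist":
        o=get_obs(); T=np.eye(4);T[:3,:3]=R.from_euler('xyz',o['tcp_rot']).as_matrix();T[:3,3]=o['tool_pos']; T=T@c['mount']; M,p=T[:3,:3],T[:3,3]
    else: M,p=R.from_euler('xyz',c['attitude']).as_matrix(),c['position']
    d=M@np.linalg.inv(c['mtx'])@np.array([*px,1.]); return (p+d*(z-p[2])/d[2])
E
python3 - <<'E'
from h import *
print(ray("scene",(271,238.5),197),ray("side",(351,234.5),197))
print('plate',[ray("scene",p,18).round() for p in((245,311),(362,326),(369,293))],[ray("side",p,18).round() for p in((331,324),(385,315),(295,241))])
E
python3 - <<'E'
import cv2
a=cv2.imread('pics/s1.png')[220:340,230:390];b=cv2.imread('pics/d1.png')[210:330,270:430]
import numpy as np
cv2.imwrite('pics/c1.png',cv2.resize(np.hstack([a,b]),None,fx=2.5,fy=2.5,interpolation=cv2.INTER_CUBIC))
E
```

```text
[567.33835065 -79.10593623 197.        ] [569.72097195 -84.45672715 197.        ]
plate [array([ 613., -150.,   18.]), array([695., 117.,  18.]), array([589., 156.,  18.])] [array([ 496., -116.,   18.]), array([ 600., -166.,   18.]), array([594., 147.,  18.])]
```

View pics/c1.png

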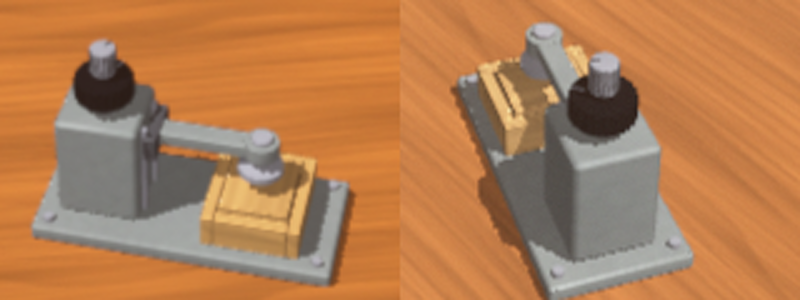

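The press axis is near (568,-81), and the press +y points about 17° off world +y, toward +x. The current yaw already gives q6 ≈ -1.33 there, leaving plenty of clockwise range. I'm moving above the knobs.

Request:
arm_command(gripper=[91.8,91.8,91.8,91.8,91.8], dp=[[-0.9,-0.62,0],[-0.9,-0.62,0],[-0.9,-0.62,0],[-0.9,-0.62,0],[-0.9,-0.62,0]], twist=[0,0,0,0,0])

```text
time: 0.72
tool_pos: [270.6, 373.0, 226.4]
tcp_rot: [-3.141, -0.0, 2.762]
contact_force: [0.7, 0.1, -0.6]
grip_width: 92.1
finger_force: 0.0
```

Request:
arm_command(gripper=[91.8,91.8,91.8,91.8,91.8], dp=[[-0.9,-0.62,0],[-0.9,-0.62,0],[-0.9,-0.62,0],[-0.9,-0.62,0],[-0.9,-0.62,0]], twist=[0,0,0,0,0])

```text
time: 1.35
tool_pos: [346.3, 259.4, 226.5]
tcp_rot: [-3.141, -0.0, 2.762]
contact_force: [1.3, 0.5, 0.6]
grip_width: 91.6
finger_force: 0.0
```

Request:
arm_command(gripper=[91.8,91.8,91.8,91.8,91.8], dp=[[-0.9,-0.62,0],[-0.9,-0.62,0],[-0.9,-0.62,0],[-0.9,-0.62,0],[-0.9,-0.62,0]], twist=[0,0,0,0,0])

```text
time: 1.98
tool_pos: [422.1, 145.7, 226.5]
tcp_rot: [-3.141, -0.001, 2.762]
contact_force: [0.3, -0.3, 0.7]
grip_width: 91.8
finger_force: 0.0
```

Request:
arm_command(gripper=[91.8,91.8,91.8,91.8,91.8], dp=[[-0.9,-0.62,0],[-0.9,-0.62,0],[-0.9,-0.62,0],[-0.9,-0.62,0],[-0.9,-0.62,0]], twist=[0,0,0,0,0])

```text
time: 2.6
tool_pos: [497.8, 32.1, 226.3]
tcp_rot: [-3.141, -0.001, 2.762]
contact_force: [0.3, 1.3, 0.2]
grip_width: 91.8
finger_force: 0.0
```

Request:
arm_command(gripper=[91.8,91.8,91.8,91.8,91.8], dp=[[-0.9,-0.62,0],[-0.9,-0.62,0],[-0.9,-0.62,0],[-0.9,-0.62,0],[0,0,0]], twist=[0,0,0,0,0])

```text
time: 3.22
tool_pos: [558.6, -59.4, 225.9]
tcp_rot: [-3.141, -0.001, 2.76]
contact_force: [0.1, 0.8, 0.3]
grip_width: 91.6
finger_force: 0.0
```

```bash
python3 - <<'E'
from h import *
o=get_obs();print({k:np.round(o[k],3) for k in('time','joint_positions','tool_pos','tcp_rot','contact_force','moment')})
snap("wrist","w1.png")
E
```

```text
{'time': np.float64(3.225), 'joint_positions': array([-0.242,  0.411,  1.421, -0.   ,  1.31 , -1.431]), 'tool_pos': array([558.573, -59.37 , 225.874]), 'tcp_rot': array([-3.141e+00, -1.000e-03,  2.760e+00]), 'contact_force': array([0.085, 0.817, 0.325]), 'moment': array([0.02 , 0.013, 0.017])}
```

View pics/w1.png

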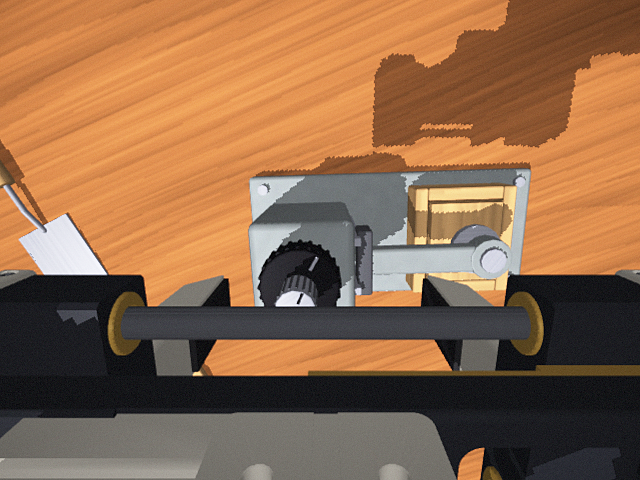

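The wrist view shows the coarse knob spanning x 259 to 341 with its top edge at y≈242, so its centre is about (300,282). The fine knob's top is at about (297,303), partly hidden behind the gripper bar.

```bash
python3 - <<'E'
from h import *
print(ray("wrist",(300,282),164),ray("wrist",(297,303),197))
print('plate',[ray("wrist",p,18).round() for p in((250,177),(530,168))], 'ram top',ray("wrist",(494,257),125))
a=cv2.imread('pics/w1.png')[220:320,240:360]
cv2.imwrite('pics/c2.png',cv2.resize(a,None,fx=6,fy=6,interpolation=cv2.INTER_CUBIC))
E
```

```text
[566.32965975 -79.98363503 164.        ] [566.88825601 -79.64516056 197.        ]
plate [array([ 489., -114.,   18.]), array([587., 154.,  18.])] ram top [615.3375678   57.62779959 125.        ]
```

View pics/c2.png

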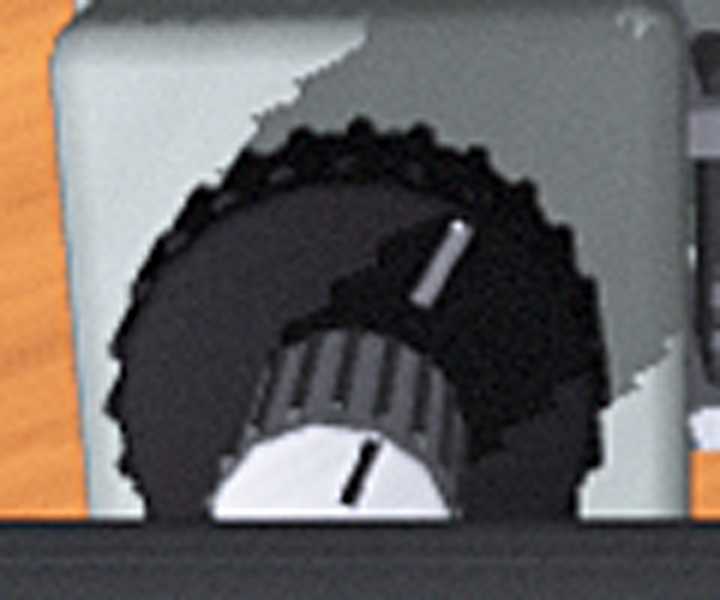

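Corrected axis estimate: about (570,-82), with both knob tops agreeing. I'm moving over it and descending to TCP z≈143 before closing.

Request:
arm_command(gripper=[91.8,91.8,91.8,91.8,91.8], dp=[[-0.74,-0.66,0],[0,0,0.3],[0,0,1],[0,0,1],[0,0,1]], twist=[0,0,0,0,0])

```text
time: 3.9
tool_pos: [568.3, -78.7, 143.1]
tcp_rot: [3.141, -0.001, 2.763]
contact_force: [0.1, -0.5, -0.7]
grip_width: 91.8
finger_force: 0.0
```

Request:
arm_command(gripper=[80,70,62,60,60], dp=[[0,0,0],[0,0,0],[0,0,0],[0,0,0],[0,0,0]], twist=[0,0,0,0,0])

```text
time: 4.53
tool_pos: [569.4, -80.3, 144.6]
tcp_rot: [3.141, 0.001, 2.762]
contact_force: [0.9, 0.5, -0.3]
grip_width: 60.2
finger_force: 0.0
```

Request:
arm_command(gripper=[55,50,50,50,50], dp=[[0,0,0],[0,0,0],[0,0,0],[0,0,0],[0,0,0]], twist=[0,0,0,0,0])

```text
time: 5.15
tool_pos: [568.7, -82.1, 144.4]
tcp_rot: [-3.139, -0.0, 2.762]
contact_force: [-2.4, -6.3, 1.2]
grip_width: 53.2
finger_force: 30.0
```

```bash
cat >> h.py <<'E'
def st(n=4):
    L=[]
    for i in range(n):
        o=get_obs(); L.append(np.r_[o['tool_pos'],o['tcp_rot'][2],o['contact_force'],o['moment'],o['finger_force'],o['grip_width'],o['joint_positions'][5],o['tau'][5]])
        if i<n-1: capture("wrist")
    L=np.array(L); print('t',round(float(get_obs()['time']),2),'first Mz',L[0,9].round(3)); print('pos,yaw,F,M,ff,gw,q6,tau6',L.mean(0).round(3))
E
python3 -c "
from h import *
st()"
```

```text
t 5.3 first Mz 0.055
pos,yaw,F,M,ff,gw,q6,tau6 [ 5.68658e+02 -8.21240e+01  1.44409e+02  2.76200e+00 -3.67600e+00
 -6.73300e+00  1.62600e+00 -1.19700e+00  5.89000e-01  3.30000e-02
  3.00010e+01  5.31640e+01 -1.46400e+00  3.30000e-02]
```

Gripped at 53 mm, about 2 mm off-centre along y, so I re-centre and turn the first 25°. Contact can't come before 28°.

Request:
arm_command(gripper=[50,50,50,50,50], dp=[[0,-0.08,0],[0,0,0],[0,0,0],[0,0,0],[0,0,0]], twist=[0,1,1,1,1])

```text
time: 5.92
tool_pos: [569.0, -81.6, 144.4]
tcp_rot: [3.14, 0.0, 2.411]
contact_force: [1.0, 1.2, 1.1]
grip_width: 53.1
finger_force: 30.0
```

```bash
python3 -c "
from h import *
st()"
```

```text
t 6.08 first Mz 0.511
pos,yaw,F,M,ff,gw,q6,tau6 [ 5.68993e+02 -8.16230e+01  1.44399e+02  2.41100e+00  1.19600e+00
  1.45200e+00  1.33600e+00  1.14000e-01 -9.30000e-02 -6.60000e-02
  2.99990e+01  5.31790e+01 -1.11700e+00 -1.01000e-01]
```

Request:
arm_command(gripper=[50,50,50,50,50], dp=[[0,0,0],[0,0,0],[0,0,0],[0,0,0],[0,0,0]], twist=[0.2,0.2,0.2,0.2,0.2])

```text
time: 6.7
tool_pos: [569.1, -81.5, 144.4]
tcp_rot: [3.14, 0.0, 2.326]
contact_force: [1.9, 4.5, 1.8]
grip_width: 53.7
finger_force: 30.0
```

```bash
cat > m.py <<'E'
from h import *
o=get_obs(); print(round(float(o['time']),2),'Mz',o['moment'].round(3),'tau6',round(float(o['tau'][5]),3),'F',o['contact_force'].round(1),'yaw',o['tcp_rot'][2].round(4),'turned deg',np.degrees(2.762-o['tcp_rot'][2]).round(1),'gw',round(float(o['grip_width']),2))
E
python3 m.py
```

```text
6.7 Mz [ 0.624 -0.501  0.449] tau6 0.285 F [1.9 4.5 1.8] yaw 2.3255 turned deg 25.0 gw 53.65
```

Request:
arm_command(gripper=[50,50,50,50,50], dp=[[0,0,0],[0,0,0],[0,0,0],[0,0,0],[0,0,0]], twist=[0.2,0.2,0.2,0.2,0.2])

```text
time: 7.32
tool_pos: [569.2, -81.4, 144.4]
tcp_rot: [3.14, 0.0, 2.238]
contact_force: [5.0, 5.2, 1.3]
grip_width: 53.3
finger_force: 30.0
```

```bash
python3 m.py; python3 - <<'E'
from h import *
a=snap("scene","s2.png")[220:340,230:390];b=capture("side")[210:330,270:430]
cv2.imwrite('pics/c3.png',cv2.resize(np.hstack([a,b])[:,:,::-1],None,fx=2.5,fy=2.5,interpolation=cv2.INTER_CUBIC))
E
```

```text
7.33 Mz [ 0.655 -0.544  0.479] tau6 0.287 F [5.  5.2 1.3] yaw 2.2383 turned deg 30.0 gw 53.33
```

View pics/c3.png

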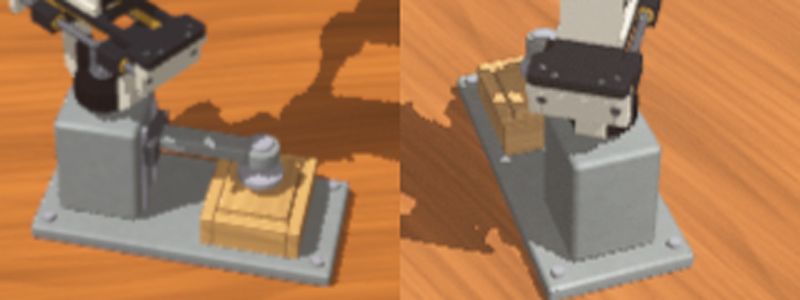

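The scene crop shows the foot lower but still hard to judge against the lid, so I rely on torque. The baseline is Mz≈0.45–0.48 N·m. I'll continue in 5° steps.

Request:
arm_command(gripper=[50,50,50,50,50], dp=[[0,0,0],[0,0,0],[0,0,0],[0,0,0],[0,0,0]], twist=[0.2,0.2,0.2,0.2,0.2])

```text
time: 8.05
tool_pos: [569.4, -81.3, 144.4]
tcp_rot: [3.139, 0.0, 2.151]
contact_force: [5.7, 6.4, 0.4]
grip_width: 53.2
finger_force: 30.0
```

```bash
python3 m.py
```

```text
8.05 Mz [ 0.75  -0.665  0.491] tau6 0.288 F [5.7 6.4 0.4] yaw 2.151 turned deg 35.0 gw 53.23
```

Request:
arm_command(gripper=[50,50,50,50,50], dp=[[0,0,0],[0,0,0],[0,0,0],[0,0,0],[0,0,0]], twist=[0.2,0.2,0.2,0.2,0.2])

```text
time: 8.68
tool_pos: [569.6, -81.2, 144.4]
tcp_rot: [3.139, 0.0, 2.064]
contact_force: [5.2, 5.7, 1.3]
grip_width: 53.1
finger_force: 30.0
```

```bash
python3 m.py
```

```text
8.68 Mz [ 0.869 -0.668  0.513] tau6 0.289 F [5.2 5.7 1.3] yaw 2.0637 turned deg 40.0 gw 53.1
```

Request:
arm_command(gripper=[50,50,50,50,50], dp=[[0,0,0],[0,0,0],[0,0,0],[0,0,0],[0,0,0]], twist=[0.2,0.2,0.2,0.2,0.2])

```text
time: 9.3
tool_pos: [569.7, -81.1, 144.4]
tcp_rot: [3.139, -0.0, 1.976]
contact_force: [6.5, 6.8, -0.2]
grip_width: 53.4
finger_force: 30.0
```

```bash
python3 m.py
```

```text
9.3 Mz [ 0.903 -0.762  0.453] tau6 0.291 F [ 6.5  6.8 -0.2] yaw 1.9765 turned deg 45.0 gw 53.38
```

Request:
arm_command(gripper=[50,50,50,50,50], dp=[[0,0,0],[0,0,0],[0,0,0],[0,0,0],[0,0,0]], twist=[0.2,0.2,0.2,0.2,0.2])

```text
time: 9.93
tool_pos: [569.9, -81.1, 144.4]
tcp_rot: [3.138, -0.0, 1.889]
contact_force: [6.3, 7.2, -0.2]
grip_width: 53.5
finger_force: 30.0
```

```bash
python3 m.py
```

```text
9.93 Mz [ 0.977 -0.942  0.497] tau6 0.292 F [ 6.3  7.2 -0.2] yaw 1.8892 turned deg 50.0 gw 53.52
```

Request:
arm_command(gripper=[50,50,50,50,50], dp=[[0,0,0],[0,0,0],[0,0,0],[0,0,0],[0,0,0]], twist=[0.2,0.2,0.2,0.2,0.2])

```text
time: 10.55
tool_pos: [570.1, -81.0, 144.4]
tcp_rot: [3.138, -0.001, 1.802]
contact_force: [7.2, 6.4, 0.0]
grip_width: 53.4
finger_force: 30.0
```

```bash
python3 m.py
```

```text
10.55 Mz [ 1.009 -1.033  0.481] tau6 0.293 F [7.2 6.4 0. ] yaw 1.802 turned deg 55.0 gw 53.38
```

Request:
arm_command(gripper=[50,50,50,50,50], dp=[[0,0,0],[0,0,0],[0,0,0],[0,0,0],[0,0,0]], twist=[0.2,0.2,0.2,0.2,0.2])

```text
time: 11.18
tool_pos: [570.3, -81.0, 144.4]
tcp_rot: [3.138, -0.001, 1.715]
contact_force: [8.7, 6.0, -1.3]
grip_width: 53.0
finger_force: 30.0
```

```bash
python3 m.py
```

```text
11.18 Mz [ 1.055 -1.089  0.501] tau6 0.293 F [ 8.7  6.  -1.3] yaw 1.7147 turned deg 60.0 gw 53.02
```

Request:
arm_command(gripper=[50,50,50,50,50], dp=[[0,0,0],[0,0,0],[0,0,0],[0,0,0],[0,0,0]], twist=[0.2,0.2,0.2,0.2,0.2])

```text
time: 11.8
tool_pos: [570.5, -80.9, 144.5]
tcp_rot: [3.137, -0.001, 1.627]
contact_force: [9.5, 7.0, -1.9]
grip_width: 53.2
finger_force: 30.0
```

```bash
python3 m.py
```

```text
11.8 Mz [ 1.055 -1.227  0.494] tau6 0.294 F [ 9.5  7.  -1.9] yaw 1.6275 turned deg 65.0 gw 53.2
```

Request:
arm_command(gripper=[50,50,50,50,50], dp=[[0,0,0],[0,0,0],[0,0,0],[0,0,0],[0,0,0]], twist=[0.2,0.2,0.2,0.2,0.2])

```text
time: 12.42
tool_pos: [570.7, -81.0, 144.5]
tcp_rot: [3.137, -0.002, 1.54]
contact_force: [9.2, 7.7, -2.2]
grip_width: 53.5
finger_force: 30.0
```

```bash
python3 m.py
```

```text
12.43 Mz [ 1.043 -1.289  0.545] tau6 0.294 F [ 9.2  7.7 -2.2] yaw 1.5401 turned deg 70.0 gw 53.51
```

Request:
arm_command(gripper=[50,50,50,50,50], dp=[[0,0,0],[0,0,0],[0,0,0],[0,0,0],[0,0,0]], twist=[0.1,0.1,0.1,0.1,0.1])

```text
time: 13.05
tool_pos: [570.7, -81.0, 144.5]
tcp_rot: [3.137, -0.002, 1.497]
contact_force: [10.7, 6.9, -2.1]
grip_width: 53.4
finger_force: 30.0
```

```bash
python3 m.py
```

```text
13.05 Mz [ 1.107 -1.298  0.519] tau6 0.385 F [10.7  6.9 -2.1] yaw 1.4967 turned deg 72.5 gw 53.35
```

tau6 is clean but depends on speed, so I'll compare it at equal pace. I continue at 5° per step.

Request:
arm_command(gripper=[50,50,50,50,50], dp=[[0,0,0],[0,0,0],[0,0,0],[0,0,0],[0,0,0]], twist=[0.1,0.1,0.1,0.1,0.1])

```text
time: 13.68
tool_pos: [570.9, -81.0, 144.5]
tcp_rot: [3.137, -0.002, 1.453]
contact_force: [11.1, 7.7, -2.0]
grip_width: 53.2
finger_force: 30.0
```

```bash
python3 m.py
```

```text
13.68 Mz [ 1.086 -1.369  0.513] tau6 0.385 F [11.1  7.7 -2. ] yaw 1.4531 turned deg 75.0 gw 53.22
```

Request:
arm_command(gripper=[50,50,50,50,50], dp=[[0.1,0.06,0],[0,0,0],[0,0,0],[0,0,0],[0,0,0]], twist=[0.1,0.1,0.1,0.1,0.1])

```text
time: 14.3
tool_pos: [571.0, -80.8, 144.4]
tcp_rot: [3.14, 0.001, 1.409]
contact_force: [4.9, -2.4, -0.3]
grip_width: 53.4
finger_force: 30.0
```

```bash
python3 m.py;  python3 - <<'E'
from h import *
a=cv2.imread('pics/s1.png')[250:330,290:380,::-1];c=cv2.imread('pics/s2.png')[250:330,290:380,::-1];b=capture("scene")[250:330,290:380]
cv2.imwrite('pics/c4.png',cv2.resize(np.hstack([a,c,b])[:,:,::-1],None,fx=2.9,fy=2.9,interpolation=cv2.INTER_CUBIC))
E
```

```text
14.3 Mz [-0.474 -0.585  0.485] tau6 0.376 F [ 4.9 -2.4 -0.3] yaw 1.4085 turned deg 77.5 gw 53.44
```

View pics/c4.png

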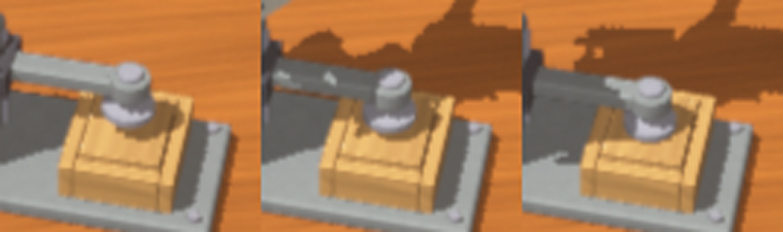

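The foot bottom drops from y≈127 to 135 to 142 across the three frames, consistent with the turn, so there's no slip. No contact yet.

Request:
arm_command(gripper=[50,50,50,50,50], dp=[[0,0,0],[0,0,0],[0,0,0],[0,0,0],[0,0,0]], twist=[0.1,0.1,0.1,0.1,0.1])

```text
time: 14.98
tool_pos: [571.2, -80.8, 144.4]
tcp_rot: [3.139, 0.001, 1.365]
contact_force: [5.7, -3.0, -0.0]
grip_width: 53.4
finger_force: 30.0
```

```bash
python3 m.py
```

```text
14.97 Mz [-0.531 -0.713  0.461] tau6 0.377 F [ 5.7 -3.  -0. ] yaw 1.3649 turned deg 80.0 gw 53.38
```

Request:
arm_command(gripper=[50,50,50,50,50], dp=[[0,0,0],[0,0,0],[0,0,0],[0,0,0],[0,0,0]], twist=[0.1,0.1,0.1,0.1,0.1])

```text
time: 15.6
tool_pos: [571.2, -80.8, 144.4]
tcp_rot: [3.139, 0.001, 1.321]
contact_force: [5.7, -2.8, -0.5]
grip_width: 53.2
finger_force: 30.0
```

```bash
python3 m.py
```

```text
15.6 Mz [-0.502 -0.678  0.462] tau6 0.378 F [ 5.7 -2.8 -0.5] yaw 1.3212 turned deg 82.6 gw 53.23
```

Request:
arm_command(gripper=[50,50,50,50,50], dp=[[0,0,0],[0,0,0],[0,0,0],[0,0,0],[0,0,0]], twist=[0.1,0.1,0.1,0.1,0.1])

```text
time: 16.23
tool_pos: [571.3, -80.8, 144.4]
tcp_rot: [3.139, 0.001, 1.278]
contact_force: [6.9, -3.4, -1.1]
grip_width: 53.4
finger_force: 30.0
```

```bash
python3 m.py
```

```text
16.23 Mz [-0.556 -0.732  0.503] tau6 0.379 F [ 6.9 -3.4 -1.1] yaw 1.2776 turned deg 85.1 gw 53.45
```

Request:
arm_command(gripper=[50,50,50,50,50], dp=[[0,0,0],[0,0,0],[0,0,0],[0,0,0],[0,0,0]], twist=[0.1,0.1,0.1,0.1,0.1])

```text
time: 16.85
tool_pos: [571.4, -80.9, 144.4]
tcp_rot: [3.138, 0.0, 1.234]
contact_force: [7.1, -2.9, -1.7]
grip_width: 53.2
finger_force: 30.0
```

```bash
python3 m.py
```

```text
16.85 Mz [-0.544 -0.79   0.499] tau6 0.38 F [ 7.1 -2.9 -1.7] yaw 1.234 turned deg 87.5 gw 53.23
```

Request:
arm_command(gripper=[50,50,50,50,50], dp=[[0,0,0],[0,0,0],[0,0,0],[0,0,0],[0,0,0]], twist=[0.1,0.1,0.1,0.1,0.1])

```text
time: 17.48
tool_pos: [571.5, -80.9, 144.4]
tcp_rot: [3.138, 0.0, 1.19]
contact_force: [6.6, -2.8, -1.0]
grip_width: 53.6
finger_force: 30.0
```

```bash
python3 m.py
```

```text
17.48 Mz [-0.552 -0.844  0.489] tau6 0.38 F [ 6.6 -2.8 -1. ] yaw 1.1903 turned deg 90.1 gw 53.62
```

Request:
arm_command(gripper=[50,50,50,50,50], dp=[[0,0,0],[0,0,0],[0,0,0],[0,0,0],[0,0,0]], twist=[0.1,0.1,0.1,0.1,0.1])

```text
time: 18.1
tool_pos: [571.6, -81.0, 144.5]
tcp_rot: [3.138, 0.0, 1.147]
contact_force: [7.8, -3.7, -1.4]
grip_width: 53.4
finger_force: 30.0
```

```bash
python3 m.py
```

```text
18.1 Mz [-0.545 -0.972  0.466] tau6 0.417 F [ 7.8 -3.7 -1.4] yaw 1.1467 turned deg 92.5 gw 53.44
```

tau6 jumped by 0.037 in 2.5° against a drift of 0.001, which matches the predicted 0.031 for contact starting at about 90°. I'll confirm with 1° more, done slowly.

Request:
arm_command(gripper=[50,50,50,50,50], dp=[[0,0,0],[0,0,0],[0,0,0],[0,0,0],[0,0,0]], twist=[0.04,0.04,0.04,0.04,0.04])

```text
time: 18.73
tool_pos: [571.6, -81.0, 144.5]
tcp_rot: [3.138, 0.0, 1.129]
contact_force: [7.7, -3.9, -1.8]
grip_width: 53.4
finger_force: 30.0
```

```bash
python3 m.py
```

```text
18.73 Mz [-0.589 -0.882  0.523] tau6 0.483 F [ 7.7 -3.9 -1.8] yaw 1.1295 turned deg 93.5 gw 53.41
```

Contact confirmed, with onset at about 90°. I back off 2° so the foot only just touches (about 0.3 mm), then release.

Request:
arm_command(gripper=[50,50,50,50,50], dp=[[0,0,0],[0,0,0],[0,0,0],[0,0,0],[0,0,0]], twist=[-0.1,-0.1,-0.1,-0.1,0])

```text
time: 19.35
tool_pos: [571.6, -81.0, 144.4]
tcp_rot: [3.138, -0.0, 1.162]
contact_force: [7.3, -2.9, -1.1]
grip_width: 53.4
finger_force: 30.0
```

```bash
python3 m.py; python3 -c "
from h import *
capture('wrist')"; python3 m.py
```

```text
19.35 Mz [-0.567 -0.897 -0.456] tau6 -0.423 F [ 7.3 -2.9 -1.1] yaw 1.1624 turned deg 91.7 gw 53.41
19.4 Mz [-0.559 -0.849 -0.384] tau6 -0.397 F [ 7.7 -3.9 -2.4] yaw 1.1624 turned deg 91.7 gw 53.5
```

Request:
arm_command(gripper=[70,91.8,91.8,91.8,91.8], dp=[[0,0,0],[0,0,0],[0,0,0],[0,0,0],[0,0,0]], twist=[0,0,0,0,0])

```text
time: 20.02
tool_pos: [570.3, -79.7, 144.2]
tcp_rot: [-3.141, -0.0, 1.165]
contact_force: [-0.1, -0.0, 0.1]
grip_width: 91.6
finger_force: 0.0
```

```bash
python3 m.py
```

```text
20.02 Mz [-0.139  0.05   0.023] tau6 0.001 F [-0.1 -0.   0.1] yaw 1.1648 turned deg 91.5 gw 91.63
```

Released cleanly. Now I rise to z≈172, centre on the refined axis (570.8,-82.9), and close on the fine knob.

Request:
arm_command(gripper=[91.8,91.8,60,40,32], dp=[[-0.11,0.07,-1],[0,0,-0.12],[0,0,0],[0,0,0],[0,0,0]], twist=[0,0,0,0,0])

```text
time: 20.65
tool_pos: [570.5, -82.9, 171.5]
tcp_rot: [-3.14, 0.0, 1.165]
contact_force: [-0.9, 0.2, -0.4]
grip_width: 66.2
finger_force: 0.0
```

Request:
arm_command(gripper=[28,25,20,20,20], dp=[[0,0,0],[0,0,0],[0,0,0],[0,0,0],[0,0,0]], twist=[0,0,0,0,0])

```text
time: 21.28
tool_pos: [570.9, -83.0, 172.2]
tcp_rot: [3.142, -0.0, 1.165]
contact_force: [0.6, 0.6, 0.4]
grip_width: 23.1
finger_force: 30.0
```

```bash
python3 m.py
```

```text
21.27 Mz [-0.122  0.099  0.029] tau6 -0.001 F [0.6 0.6 0.4] yaw 1.1648 turned deg 91.5 gw 23.13
```

Centred grip on the fine knob (23 mm, no side load). I turn it 60° clockwise.

Request:
arm_command(gripper=[20,20,20,20,20], dp=[[0,0,0],[0,0,0],[0,0,0],[0,0,0],[0,0,0]], twist=[0.5,0.5,0.5,0.5,0.5])

```text
time: 21.9
tool_pos: [570.9, -83.0, 172.2]
tcp_rot: [3.142, -0.0, 0.945]
contact_force: [-0.4, 0.7, 0.3]
grip_width: 23.1
finger_force: 30.0
```

```bash
python3 m.py
```

```text
21.9 Mz [-0.101  0.109  0.138] tau6 -0.32 F [-0.4  0.7  0.3] yaw 0.9455 turned deg 104.1 gw 23.06
```

Request:
arm_command(gripper=[20,20,20,20,20], dp=[[0,0,0],[0,0,0],[0,0,0],[0,0,0],[0,0,0]], twist=[0.5,0.5,0.5,0.5,0.5])

```text
time: 22.52
tool_pos: [570.9, -83.1, 172.2]
tcp_rot: [3.141, -0.0, 0.727]
contact_force: [0.2, 0.9, -0.2]
grip_width: 23.3
finger_force: 30.0
```

```bash
python3 m.py
```

```text
22.52 Mz [-0.111  0.128  0.116] tau6 -0.311 F [ 0.2  0.9 -0.2] yaw 0.7274 turned deg 116.6 gw 23.35
```

Request:
arm_command(gripper=[20,20,20,20,20], dp=[[0,0,0],[0,0,0],[0,0,0],[0,0,0],[0,0,0]], twist=[0.5,0.5,0.5,0.5,0.5])

```text
time: 23.15
tool_pos: [570.9, -83.1, 172.2]
tcp_rot: [3.141, -0.0, 0.509]
contact_force: [0.2, -0.4, 0.4]
grip_width: 23.2
finger_force: 30.0
```

```bash
python3 m.py
```

```text
23.15 Mz [-0.149  0.104  0.133] tau6 -0.302 F [ 0.2 -0.4  0.4] yaw 0.5092 turned deg 129.1 gw 23.18
```

Request:
arm_command(gripper=[20,20,20,20,20], dp=[[0,0,0],[0,0,0],[0,0,0],[0,0,0],[0,0,0]], twist=[0.5,0.5,0.5,0.5,0.5])

```text
time: 23.78
tool_pos: [570.9, -83.1, 172.2]
tcp_rot: [3.141, -0.0, 0.291]
contact_force: [0.5, -0.4, -0.3]
grip_width: 23.3
finger_force: 30.0
```

```bash
python3 m.py
```

```text
23.77 Mz [-0.138  0.093  0.158] tau6 -0.292 F [ 0.5 -0.4 -0.3] yaw 0.2911 turned deg 141.6 gw 23.31
```

tau6 rises 0.0095 per 12.5°, matching the predicted spring load (0.0098), so the foot is pressing. Ten degrees remain, then I release.

Request:
arm_command(gripper=[20,20,20,20,20], dp=[[0,0,0],[0,0,0],[0,0,0],[0,0,0],[0,0,0]], twist=[0.5,0.5,0.5,0.5,0])

```text
time: 24.4
tool_pos: [570.9, -83.1, 172.2]
tcp_rot: [3.141, -0.0, 0.118]
contact_force: [-0.0, -0.4, -0.1]
grip_width: 23.7
finger_force: 30.0
```

```bash
python3 m.py
```

```text
24.4 Mz [-0.181  0.093  0.029] tau6 0.287 F [-0.  -0.4 -0.1] yaw 0.1181 turned deg 151.5 gw 23.68
```

Request:
arm_command(gripper=[30,50,60,70,70], dp=[[0,0,0],[0,0,0],[0,0,0],[0,0,0],[0,0,0]], twist=[0,0,0,0,0])

```text
time: 25.02
tool_pos: [570.8, -83.0, 172.2]
tcp_rot: [-3.142, -0.0, 0.118]
contact_force: [-0.2, 0.2, -0.4]
grip_width: 65.3
finger_force: 0.0
```

Request:
arm_command(gripper=[70,70,70,70,70], dp=[[0,0,-0.5],[0,0,-1],[0,0,-1],[0,0,-0.5],[0,0,0]], twist=[0,0,0,0,0])

```text
time: 25.65
tool_pos: [571.2, -83.1, 248.2]
tcp_rot: [3.141, -0.002, 0.118]
contact_force: [-0.6, 0.1, -0.1]
grip_width: 70.0
finger_force: 0.0
```

Request:
arm_command(gripper=[70,70,70,70,70], dp=[[1,0,0],[1,0,0],[0,0,0],[0,0,0],[0,0,0]], twist=[0,0,0,0,0])

```text
time: 26.28
tool_pos: [619.8, -77.3, 247.2]
tcp_rot: [-3.141, 0.001, 0.117]
contact_force: [0.1, 0.5, 0.2]
grip_width: 70.0
finger_force: 0.0
```

```bash
python3 m.py; python3 -c "
from h import *
snap('wrist','w2.png')"
```

```text
26.27 Mz [-0.059  0.161 -0.   ] tau6 -0.002 F [0.1 0.5 0.2] yaw 0.1174 turned deg 151.5 gw 70.01
```

View pics/w2.png

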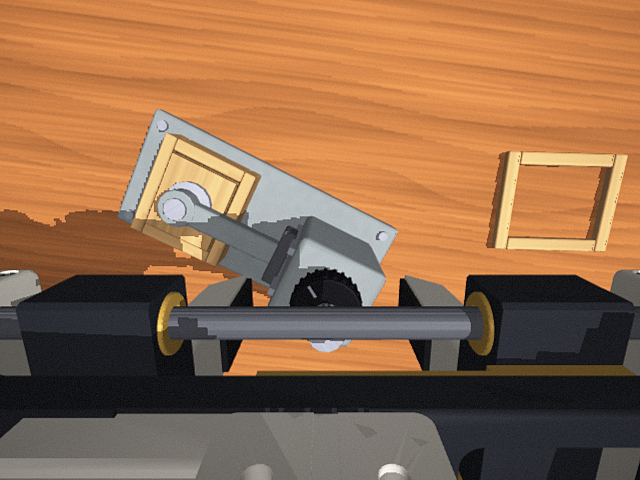

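The press and bystanders are undisturbed, but the bar hides the fine mark. I'll step back along -x and check the mark.

Request:
arm_command(gripper=[70,70,70,70,70], dp=[[-1,0,0],[-1,0,0],[-1,0,0],[-1,0,0],[0,0,0]], twist=[0,0,0,0,0])

```text
time: 26.95
tool_pos: [520.0, -89.0, 248.0]
tcp_rot: [3.141, -0.001, 0.117]
contact_force: [0.4, 0.3, -0.2]
grip_width: 69.7
finger_force: 0.0
```

```bash
python3 m.py; python3 - <<'E'
from h import *
im=snap('wrist','w3.png'); o=get_obs(); print(o['tool_pos'])
cv2.imwrite('pics/c5.png',cv2.resize(im[170:300,240:400,::-1],None,fx=4.5,fy=4.5,interpolation=cv2.INTER_CUBIC))
E
```

```text
26.95 Mz [-0.066  0.156 -0.01 ] tau6 -0.105 F [ 0.4  0.3 -0.2] yaw 0.1167 turned deg 151.6 gw 69.72
[521.03220538 -89.05743312 247.94220371]
```

View pics/c5.png

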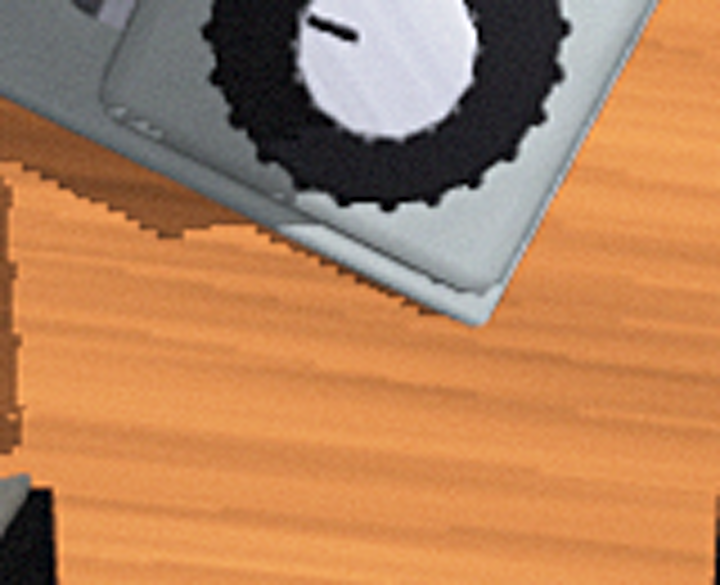

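The fine mark now points to about 76° world against 136° before, so it turned 60° as asked. The gripper is clear, so I'm handing in.

```bash
python3 -c "
from plant import *
print(close_job())"
```

```text
the job is handed in; nothing more can be done
None
```

The job is handed in: I turned the coarse knob until the foot just touched the lid (first pressing about 0.7 mm past contact, then backing off to about 0.3 mm), turned the fine knob 60° clockwise, and left the gripper clear of everything; no verdict came back.

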